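# Clamp a strap under the height gauge's foot

## Robot

A 7-joint arm with a two-finger parallel gripper is mounted at the origin on the work surface. World frame = base frame: x ahead of the robot, y to its left, z up, the work surface at z = 0. Lengths are in m, angles in rad, forces in N, time in s.
With the tool pointing down it reaches from about 0.4 to 0.85 m from the base axis. Payload 4.5 kg.
Tool frame: the origin (TCP) lies between the finger pads; the fingertips stand r.tip_reach ahead of it and the grasp point (between the pads) lies 3 mm ahead of it (r.tip_reach is the distance from the TCP to the fingertips, in m); z points along the fingers, y is the line along which they close (so a half turn about z gives the same grasp; the last joint's range is limited). The gripper opens to 88 mm and grips with 3 to 60 N. Pads are 18 mm wide; open, the fingers measure 123 mm over their backs; the gripper's body (75 mm by 187 mm) begins 45 mm behind the grasp point.
Start: joints at [0.034, 0.689, -0.195, 1.565, 0.157, 0.902, -0.215], TCP at [0.625, 0, 0.261] pointing down, gripper open.
Joint ranges: [-3.01, 3.01], [-0.46, 2.08], [-1.47, 1.51], [0.13, 2.56], [-1, 4.14], [0.04, 2.09], [-2.66, 2.66]. Speed limits (rad/s): [2.57, 2.57, 3.14, 3.14, 3.14, 3.14, 3.14].

## Interface

Orientations are given as a unit quaternion [x, y, z, w].
In Python, from plant import r gives the robot as it stands.
- The arm moves only by the tool step_arm, never from a script. Its argument "motion" is a list of rows, each an object with "dp": the shift along the tool's x, y, z in mm, a list of three; "twist": the turn, a rotation vector about the tool's x, y, z in rad, a list of three; "hand": the opening, from -1 (shut) to 1 (fully open). In form: [{"dp": [dx, dy, dz], "twist": [rx, ry, rz], "hand": hand}, ...]. A call has 1 to 5 rows; each row is the pose to reach, as a shift and turn from the pose commanded when the call began, along the tool's axes at that moment; what a row does not reach only later rows make up. A row lasts 1/8 s, in which the tool goes at most 62.5 mm and 10.7 degrees, less where a joint would pass 70% of its speed; a pose out of reach is approached as far as the arm can. A call with a gripper value outside its range is refused whole. The fingers move at their own pace and stop on an object; "force" is the grip in N (left out, the last holds). Time passes only in rows, so rows that repeat a pose let the fingers close. It gives the time, the measured TCP pose, the force, the opening and the grip force at its end, in the units of the state.
- r.get_state(): the state, without advancing time (a new reading comes with each control period).
- r.snapshot(name): name is "scene" or "side" or "wrist"; returns a dict with "pixels" (420x560x3 uint8, red, green, blue), "depth" (420x560 float32, m along the optical axis (not along the pixel's ray), 0 where there is no reading), "fx", "fy", "cx", "cy" (pixels), "xyz" and "orientation" of the camera in the world; the wrist camera has in their place "mount" (4x4, takes a point from camera to tool coordinates, whose origin is the TCP and whose axes are the flange's). Camera axes: x right, y down, z forward; pixel columns grow to the right and rows downward; lengths in m; the calibration is good to about 2 mm. A picture is of the moment at which its call begins: read the wrist's pose just before it.
- r.finish_job(): hands the job in; it is judged then, once.
Trained networks look in the newest picture that a camera, given by its name, has taken for a name from the list of things; names that differ only in an ending like _2 or _b are one class to them, and where a whole thing is asked for, a point or a joint stands for the part that bears it (a point fixed in the world has none). Each returns a list of dicts, best first, with "score" (0 to 1); they miss things now and then, are a little off and sometimes report something else, mostly with a low value. They report only what shows in the picture. A call takes as long as a camera call.
- r.search_frame(camera, thing): "at" ([x, y, z] in m, in the coordinates of the camera as it stood for that picture, good to about 4 mm: the middle of the surface that is visible of it).
The state is a dict: "clock": time; "q": joint angles; "qd": joint speeds; "joint_torque": joint torques, N m; "tool_pos": TCP position; "eef_rot": TCP orientation; "contact_force": force on the tool from outside, world axes, zero at the start; "moment": the same for the moment, N m; "opening": opening from 0.0 (shut) to 1.0 (fully open); "finger_force": force on a finger pad.
Only numpy, scipy, OpenCV 4.12 (cv2) and the standard library are available. Lean on these libraries where they do the work, as an engineer would, in place of code of your own. Each camera call takes 0.05 s, during which the arm holds its last target. There are 200 camera calls.

## Task

Check a clamp strap on the bench height gauge: pull the blue drawer open by its handle, raise the gauge's red-ball lever to lift the measuring foot, then take the aluminium strap out of the drawer and lay it square on the anvil with its copper-marked end under the foot. Finally swing the lever down again until the foot rests gently on the strap, and leave the other things on the bench where they are.

Things in the scene. Friction and masses are not known exactly. Their poses are not given: they have to be found in the camera images.
- cabinet: Low drawer unit fixed to the bench, grey with one blue-fronted drawer, 240 deep (x), 210 wide (y), 95 high. Origin: centre of its underside; its front with the drawer faces its -x. A jar and a bearing cap stand on its top; a brass bush (dia 28, 20 high) lies at the back left (+y) of the drawer.
- cabinet_drawer0 (a joint): Drawer's slide: 0 shut, grows as it comes out along the cabinet's -x, end stop at 0.166 m, friction about 1 N; from 0.15 m on the strap is clear of the unit's top, whose front edge lies 105 mm ahead of the unit's origin. The tray inside measures 195 (x) by 168 (y), floor 22 mm above the bench, side walls up to 73 mm, front panel 15 thick up to about 81 mm.
- cabinet_drawer0_handle (a point): Middle of the drawer's steel bar handle: bar 11 mm diameter, 105 long along the cabinet's y, 35 mm clear of the front (axis), 57 mm above the bench. Moves with the drawer.
- gauge: Green bench height gauge, fixed. Origin on the bench, 20 mm behind the middle of its base's rear edge; front faces its -x. Base x -250 to -20, y +-75, 20 high. Steel anvil block x -235 to -125, y +-25, top at z 50. Column dia 30 at x -55. Green head above the anvil x -165 to -40, y +-25, z 120 to 180; on it a dial dia 60, centre z 208, front at x -165. Free below the head.
- lever (a joint): Lift lever on the gauge head's +y side, pivoting about the gauge's x axis: 0 fully down, grows as the ball goes up, stop at 0.9 rad. The foot rises 33.3 mm per rad: it touches the bare anvil at 0 and a 10 mm thick strap at about 0.3. The lever stays where it is left (friction about 1 N at the ball). The ball lies at 0.35 rad below level at 0, and level at 0.35.
- lever_ball (a point): Centre of the red ball, dia 24, on the lever's end, 80 mm from the pivot on the gauge's +y side. Moves with the lever.
- lever_pivot (a point): Point on the lever's pivot axis in the ball's plane of swing, in the gauge's frame (-130, 20, 150) mm. Axis along the gauge's x.
- foot_face (a point): Centre of the underside of the measuring foot, a dark steel disc dia 18 on a vertical plunger; in the gauge's frame x -150, y 0, z 50.5 mm plus 33.3 mm per rad of lever.
- strap: Loose aluminium clamp strap, about 0.1 kg, in the drawer, 110 long (x): flat tongue 16 wide (y), 10 thick, from x -30 to 50, and an upright block (lug) 30 long, 22 wide, 32 high, centred at x -45: grip the lug across y. The tongue's end carries a round copper mark. Origin: on its underside, 50 mm from the tongue's end. In the drawer the lug lies towards the drawer's front.
- strap_pad (a point): Centre of the copper mark dia 14 on the strap's flat top: strap frame (40, 0, 10) mm.
- oil: Yellow oil bottle, dia 50, 150 tall, standing between the drawer unit and the gauge. Origin: underside. Bystander.
- bin: Open red plastic bin, 160 x 100 x 75, at the back. Origin: underside. Bystander.
- cap_a: Steel half-ring bearing cap, about 46 wide, 16 high, lying on the gauge's base at the anvil's -y side. Bystander.
- cap_b: Like cap_a, lying on top of the drawer unit. Bystander.
- jar: Amber jar, dia 48, 60 tall, on top of the drawer unit. Origin: underside. Bystander.
- driver: Orange-handled screwdriver, 160 long, lying on the bench. Bystander.

How it is judged:
On the way, in this order (a step that is already met when the one before it is completed fails the run):
1. The drawer is pulled open by at least 140 mm (value of joint cabinet_drawer0 above 0.14 m), for 0.1 s.
2. The lever is raised to at least 0.7 rad, so that the foot stands high above the anvil (value of joint lever above 0.7 rad), for 0.2 s.
3. Lever still above 0.6 rad, the strap lies flat on the anvil, let go, its copper mark's centre within 8 mm of the foot's axis, its length within 15 degrees of the gauge's x axis (horizontal distance between strap_pad and foot_face below 0.008 m and angle between the x axis of strap and the x axis of gauge, either way round below 0.26 rad and angle between strap's own z axis and vertical below 0.1 rad and z of strap in the frame of gauge below 0.054 m and contact force between the fingers and strap below 0.5 N and value of joint lever above 0.6 rad), for 0.2 s.
At the end, for the whole second after the job is handed in: The strap lies at rest, flat on the anvil and released, its copper mark's centre within 8 mm of the foot's axis and its length within 15 degrees of the gauge's x axis; the lever is lowered and still, with the foot's face on the strap (gap under 2 mm); the drawer is still open by at least 100 mm (horizontal distance between strap_pad and foot_face below 0.008 m and angle between the x axis of strap and the x axis of gauge, either way round below 0.26 rad and angle between strap's own z axis and vertical below 0.1 rad and z of strap in the frame of gauge below 0.054 m and contact force between the fingers and strap below 0.5 N and z of foot_face in the frame of strap_pad below 0.002 m and value of joint cabinet_drawer0 above 0.1 m and linear speed of strap below 0.02 m/s and velocity of joint lever between -0.1 and 0.1 rad/s); the robot touches nothing.
It fails at once if A bystander (oil bottle, bin, jar, screwdriver, either bearing cap) is shifted by more than 30 mm (distance of any of oil, bin, cap_a, cap_b, jar, driver from where it was at the start of the episode above 0.03 m).
It fails at once if The oil bottle, bin or jar is tipped by more than 30 degrees (angle between any of oil, bin, jar's own z axis and vertical above 0.52 rad).
It fails at once if The strap is dropped or pressed on the gauge with more than 100 N (contact force between strap and gauge above 100 N).
It also fails if it takes over 72 s, if anything falls off the work surface, if the arm or the gripper's body presses on something with over 40 N, if the wrist force passes 120 N, or if a joint passes its speed limit or range.

## Working session

There is one attempt and no reset: what is moved stays moved. The work goes in short steps, Python scripts to look and compute and a tool call to move; the robot and the scene stay as the last step left them, time stands still between calls to the robot, and variables do not carry over. Pictures are saved under pics/ and viewed, at most 10 in all, crops included, and the job is handed in when it is done.

Besides the shell and the picture viewer there is one more tool, called after "Call:" as name([rows], argument=value, ...), one row to a line, values as JSON. step_arm: Moves the arm, as the interface text tells. Its arguments: {"type":"object","properties":{"motion":{"type":"array"},"force":{"type":"number"}},"required":["motion"]}

```bash
mkdir -p pics; ls; cat > h.py <<'E'
import numpy as np, cv2
from scipy.spatial.transform import Rotation as R
from plant import r
def campose(name,s,st):
    if name!='wrist':
        M=np.eye(4);M[:3,:3]=R.from_quat(s['orientation']).as_matrix();M[:3,3]=s['xyz'];return M
    T=np.eye(4);T[:3,:3]=R.from_quat(st['eef_rot']).as_matrix();T[:3,3]=st['tool_pos'];return T@np.array(s['mount'])
def snap(name,png=None):
    st=r.get_state();s=r.snapshot(name);s['M']=campose(name,s,st)
    if png: cv2.imwrite('pics/'+png,s['pixels'][:,:,::-1])
    return s
def cloud(s):
    d=s['depth'];v,u=np.mgrid[:d.shape[0],:d.shape[1]]
    P=np.stack([(u-s['cx'])/s['fx']*d,(v-s['cy'])/s['fy']*d,d],-1)
    W=P@s['M'][:3,:3].T+s['M'][:3,3];W[d<=0]=np.nan;return W
def find(s,name,thing,n=2):
    return [(round(x['score'],2),np.round(s['M'][:3,:3]@np.array(x['at'])+s['M'][:3,3],4).tolist()) for x in r.search_frame(name,thing)[:n]]
E
cat > a.py <<'E'
from h import *
print(r.get_state(), r.tip_reach)
for c in ['scene','side']:
    s=snap(c,c+'1.png'); print(c,s['M'].round(3).tolist(),s['fx'])
    for t in ['cabinet','cabinet_drawer0_handle','gauge','lever_ball','foot_face','oil','bin','jar','driver','cap_a','strap']: print(t,find(s,c,t))
    np.savez(c+'1.npz',W=cloud(s),I=s['pixels'])
E
python3 a.py
```

```text
pics
{'clock': 0.0, 'q': array([ 0.03382177,  0.68999145, -0.19450547,  1.56631042,  0.1572853 ,
        0.90249834, -0.21512241]), 'qd': array([ 1.12631567e-03, -7.71020293e-04, -2.20606869e-03,  1.05373887e-03,
       -5.68657667e-04,  8.08351420e-04, -5.30089246e-05]), 'joint_torque': array([ 3.38560185e-04, -5.27571630e+01, -1.26686912e+00, -1.53434461e+01,
       -5.26333472e-02,  6.56995355e-03,  1.65937727e-04]), 'tool_pos': array([ 6.24421978e-01, -6.08328582e-05,  2.59914070e-01]), 'eef_rot': array([ 7.07099278e-01,  7.07113700e-01, -6.85159511e-04, -5.97573616e-04]), 'contact_force': array([-0.22104326,  0.712535  , -0.63239859]), 'moment': array([0.0354103 , 0.01065633, 0.01666526]), 'finger_force': 0.0, 'opening': 0.9979817092638694} 0.022
scene [[0.608, 0.607, -0.512, 1.143], [0.794, -0.471, 0.384, -0.399], [-0.008, -0.64, -0.769, 0.935], [0.0, 0.0, 0.0, 1.0]] 496.2111867657713
cabinet [(0.65, [0.7315, -0.2521, 0.0972])]
cabinet_drawer0_handle [(0.58, [0.5472, -0.228, 0.0636])]
gauge [(0.78, [0.622, 0.1836, 0.0515])]
lever_ball [(0.57, [0.5665, 0.2814, 0.143])]
foot_face
[... 394 characters left out ...]
, 0.1091])]
strap []
side [[0.769, -0.421, 0.481, 0.152], [-0.639, -0.522, 0.565, -0.51], [0.013, -0.742, -0.67, 0.72], [0.0, 0.0, 0.0, 1.0]] 471.5549018635325
cabinet [(0.79, [0.6517, -0.268, 0.097])]
cabinet_drawer0_handle [(0.7, [0.5719, -0.245, 0.0645]), (0.39, [0.7496, 0.0117, 0.0421])]
gauge [(0.97, [0.5666, 0.178, 0.0537])]
lever_ball [(0.46, [0.5693, 0.2878, 0.1404])]
foot_face [(0.5, [0.5527, 0.1891, 0.072])]
oil [(0.95, [0.4561, -0.023, 0.0845])]
bin [(0.64, [0.7502, 0.0112, 0.0424])]
jar [(0.61, [0.6447, -0.2009, 0.1417]), (0.53, [0.5647, 0.2941, 0.1412])]
driver [(0.83, [0.5522, -0.0148, 0.0225])]
cap_a [(0.54, [0.6265, -0.284, 0.1101]), (0.49, [0.5672, 0.2927, 0.1382])]
strap []
```

```bash
python3 -c "
import cv2,numpy as np
a=cv2.imread('pics/scene1.png');b=cv2.imread('pics/side1.png')
cv2.imwrite('pics/both.png',cv2.resize(np.vstack([a,b]),(400,600)) if 0 else a)"
```

```text
(no output)
```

View pics/scene1.png

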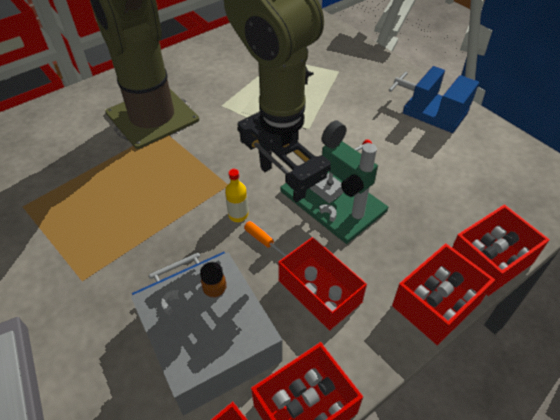

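View pics/side1.png

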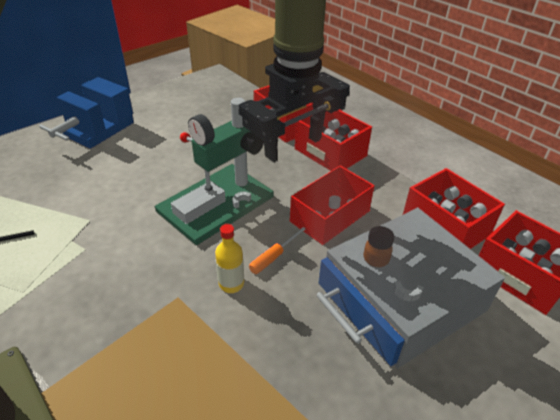

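The scene view shows the cabinet (top near pixel 210,330, handle near 175,268), the oil bottle at 236,200 and the gauge at 335,185. The side view shows the handle at 338,318, the red ball at 185,137 and the anvil at 200,203. Next I'll fit poses from the depth clouds.

```bash
cat > b.py <<'E'
from h import *
W=[];I=[]
for c in ['scene','side']:
    z=np.load(c+'1.npz');W.append(z['W'].reshape(-1,3));I.append(z['I'].reshape(-1,3))
for k in range(2):
    w=W[k];i=I[k].astype(float);x,y,z=w.T
    hsv=cv2.cvtColor(I[k].reshape(1,-1,3),cv2.COLOR_RGB2HSV)[0].astype(int);H,S,V=hsv.T
    def rect(m,n):
        p=w[m]; 
        c=p[:,:2]; b=cv2.minAreaRect((c*1000).astype(np.float32)); print(k,n,m.sum(),'c',np.round(b[0],1),'size',np.round(b[1],1),'ang',round(b[2],2),'z',np.median(p[:,2]).round(4))
    box=lambda a,b,c,d,e,f:(x>a)&(x<b)&(y>c)&(y<d)&(z>e)&(z<f)
    rect(box(.45,.95,-.42,-.1,.09,.1)&(S<60),'cabtop')
    rect(box(.45,.7,-.42,-.1,.03,.09)&(H>100)&(H<125)&(S>150),'front')
    rect(box(.45,.6,-.42,-.1,.05,.07)&(S<60),'handle')
    g=(H>65)&(H<95)&(S>90)
    rect(box(.35,.85,0,.4,.014,.026)&g,'gbase')
    rect(box(.35,.85,0.1,.3,.044,.056)&(S<80),'anvil')
    rect(box(.35,.85,0,.4,.174,.186)&g,'headtop')
    m=box(.4,.8,.1,.4,.09,.22)&((H<6)|(H>174))&(S>150)
    p=w[m]; sol=np.linalg.lstsq(np.c_[2*p,np.ones(len(p))],(p**2).sum(1),rcond=None)[0]; print('ball',m.sum(),np.median(p,0),sol[:3],np.sqrt(sol[3]+sol[:3]@sol[:3]))
    print('z table',np.median(z[(z<.02)&(x>.3)&(x<.45)&(abs(y)<.2)]))
E
python3 b.py
```

```text
0 cabtop 11302 c [ 699.1 -244.5] size [210.3 228.4] ang 82.18 z 0.0954
0 front 112 c [ 575.8 -228. ] size [196.3   6.6] ang 82.43 z 0.083
0 handle 316 c [ 544.1 -223.5] size [113.8  25.6] ang 82.38 z 0.0615
0 gbase 1951 c [574.7 194.5] size [231.  149.2] ang 6.48 z 0.0205
0 anvil 314 c [598.7 200.5] size [136.7  52.4] ang 6.17 z 0.0504
0 headtop 644 c [608.  198.2] size [121.6  49.6] ang 4.95 z 0.1803
ball 22 [0.56882238 0.29415448 0.14379005] [0.56969876 0.29403633 0.13773055] 0.009011134108438703
z table 0.0010416330867295542
1 cabtop 10665 c [ 699.1 -243.5] size [212.5 228.9] ang 82.2 z 0.0959
1 front 916 c [ 574.6 -254.4] size [151.1  14.9] ang 82.3 z 0.082
1 handle 669 c [ 557.3 -234.4] size [ 71.9 210. ] ang 3.62 z 0.0616
1 gbase 1998 c [569.6 196.6] size [227.4 149.2] ang 5.85 z 0.0213
1 anvil 887 c [567.2 198.1] size [192.4  54.2] ang 5.53 z 0.0513
1 headtop 515 c [595.6 197.2] size [108.3  47.3] ang 4.55 z 0.181
ball 54 [0.56306185 0.29176614 0.1418195 ] [0.56657009 0.29372607 0.13789768] 0.008806041380414251
z table 0.0013965855211905964
```

```bash
cat >> h.py <<'E'
def go(x,y,z,ydir,p=1):
    """ydir: world heading (deg) of tool y, tool down. prints dp (mm) and twist"""
    st=r.get_state();A=R.from_quat(st['eef_rot']);a=np.radians(ydir)
    ty=np.array([np.cos(a),np.sin(a),0]);tz=np.array([0,0,-1.]);B=R.from_matrix(np.c_[np.cross(ty,tz),ty,tz])
    d=A.inv().apply(np.array([x,y,z])-st['tool_pos'])*1000;t=(A.inv()*B).as_rotvec()
    print('t',round(st['clock'],2),'pos',st['tool_pos'].round(4),'dp',d.round(1),'twist',t.round(3),'q',st['q'].round(2),'F',st['contact_force'].round(1),'op',round(st['opening'],2))
CO=np.array([.6917,-.243]);CA=np.radians(-7.8);GO=np.array([.7089,.2091]);GA=np.radians(6.1)
def c2w(x,y): return CO+np.array([[np.cos(CA),-np.sin(CA)],[np.sin(CA),np.cos(CA)]])@[x/1000,y/1000]
def g2w(x,y): return GO+np.array([[np.cos(GA),-np.sin(GA)],[np.sin(GA),np.cos(GA)]])@[x/1000,y/1000]
E
python3 -c "
from h import *
go(*c2w(-135,0),.26,82.2);print(c2w(-135,0),c2w(-155,0),g2w(-130,99),g2w(-150,0),g2w(-235,0))"
```

```text
t 1.2 pos [0.625  0.     0.2608] dp [-224.7  -67.1    0.8] twist [ 0.     0.    -1.435] q [ 0.03  0.69 -0.19  1.57  0.16  0.9  -0.22] F [ 0.3 -0.4 -0.7] op 1.0
[ 0.55794904 -0.2246784 ] [ 0.53813408 -0.22196409] [0.56911592 0.29372513] [0.55974931 0.19316039] [0.47523058 0.18412794]
```

Call:
step_arm([
  {"dp": [-40, -12, 0], "twist": [0, 0, -0.18], "hand": -1},
  {"dp": [-80, -24, 0], "twist": [0, 0, -0.36], "hand": -1},
  {"dp": [-120, -36, 0], "twist": [0, 0, -0.54], "hand": -1},
  {"dp": [-160, -48, 0], "twist": [0, 0, -0.72], "hand": -1},
  {"dp": [-200, -56, 0], "twist": [0, 0, -0.9], "hand": -1},
])

```text
clock: 1.82
tool_pos: [0.5684, -0.2014, 0.2608]
eef_rot: [0.326, 0.945, -0.0, 0.0]
contact_force: [0.1, 0.1, 0.2]
opening: 0.456
finger_force: 0.0
```

Call:
step_arm([
  {"dp": [0, 0, 0], "twist": [0, 0, -0.18], "hand": -1},
  {"dp": [0, 0, 0], "twist": [0, 0, -0.36], "hand": -1},
  {"dp": [0, 0, 0], "twist": [0, 0, -0.535], "hand": -1},
  {"dp": [0, 0, 0], "twist": [0, 0, -0.535], "hand": -1},
])

```text
clock: 2.33
tool_pos: [0.5689, -0.2002, 0.2606]
eef_rot: [0.069, 0.998, 0.0, -0.0]
contact_force: [-0.3, 0.2, 0.0]
opening: 0.011
finger_force: 0.0
```

```bash
cat > c.py <<'E'
from h import *
s=snap('wrist','w1.png'); print(s['M'].round(3).tolist())
print(find(s,'wrist','cabinet_drawer0_handle'),find(s,'wrist','cabinet'))
w=cloud(s).reshape(-1,3);hsv=cv2.cvtColor(s['pixels'],cv2.COLOR_RGB2HSV).reshape(-1,3).astype(int);H,S,V=hsv.T
loc=(w[:,:2]-CO)@np.array([[np.cos(CA),-np.sin(CA)],[np.sin(CA),np.cos(CA)]])*1000
z=w[:,2]
for n,m in dict(handle=(z>.05)&(z<.067)&(loc[:,0]<-140)&(loc[:,0]>-175)&(abs(loc[:,1])<35),post=(z>.05)&(z<.067)&(loc[:,0]<-125)&(loc[:,0]>-175)&(abs(loc[:,1])<75),front=(z>.07)&(z<.09)&(H>100)&(H<125)&(S>120)&(loc[:,0]<-90),top=(z>.09)&(z<.1)&(loc[:,0]>-115)).items():
    if m.sum(): print(n,m.sum(),np.percentile(loc[m,0],[1,50,99]).round(1),np.percentile(loc[m,1],[1,50,99]).round(1),np.percentile(z[m],[50,98]).round(4))
go(*c2w(-135,0),.067,82.2)
E
python3 c.py
```

```text
[[0.138, 0.952, 0.274, 0.498], [0.99, -0.133, -0.037, -0.19], [0.001, 0.277, -0.961, 0.385], [0.0, 0.0, 0.0, 1.0]]
[(0.75, [0.569, -0.2248, 0.0719])] [(0.67, [0.5894, -0.2298, 0.0948]), (0.6, [0.6473, -0.2069, 0.1292])]
handle 874 [-161.5 -157.  -150.7] [-34.3  -0.3  34.1] [0.0617 0.0636]
post 1820 [-161.5 -155.1 -126.1] [-55.1  -0.5  54.3] [0.0612 0.0634]
front 3847 [-121.3 -115.5 -106.9] [-98.8  -0.1  98.3] [0.0823 0.0839]
top 11604 [-105.5  -82.3   74.1] [-103.8    6.1  102.4] [0.095  0.0965]
t 2.48 pos [ 0.569  -0.2     0.2607] dp [  7.6 -26.  193.7] twist [-0.     0.    -0.002] q [ 0.61  0.72 -0.62  1.62  0.49  0.96  1.25] F [ 0.4 -0.5  0.5] op 0.01
```

View pics/w1.png

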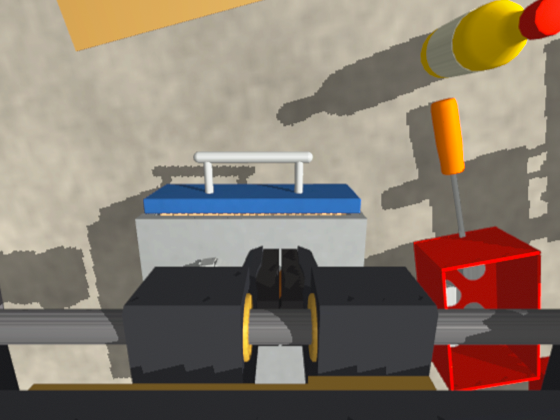

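The wrist view confirms the handle: the bar is at row 157, columns 195–312, and the blue front is near row 197. It agrees with the model to about 1 mm, so I'll hook closed fingers behind the bar.

Call:
step_arm([
  {"dp": [8, -26, 40], "twist": [0, 0, 0], "hand": -1},
  {"dp": [8, -26, 90], "twist": [0, 0, 0], "hand": -1},
  {"dp": [8, -26, 130], "twist": [0, 0, 0], "hand": -1},
  {"dp": [8, -26, 160], "twist": [0, 0, 0], "hand": -1},
  {"dp": [8, -26, 165], "twist": [0, 0, 0], "hand": -1},
])

```text
clock: 3.1
tool_pos: [0.5564, -0.2243, 0.094]
eef_rot: [0.068, 0.998, 0.0, -0.002]
contact_force: [-0.1, 1.0, 0.4]
opening: 0.004
finger_force: 0.0
```

```bash
python3 -c "
from h import *
go(*c2w(-135.5,0),.069,82.2);go(*c2w(-301,0),.069,82.2)"
```

```text
t 3.1 pos [ 0.5564 -0.2243  0.094 ] dp [-1.1 -0.1 25. ] twist [-0.    -0.004 -0.001] q [ 0.57  0.93 -0.48  1.75  0.67  0.64  1.14] F [-0.1  1.   0.4] op 0.0
t 3.1 pos [ 0.5564 -0.2243  0.094 ] dp [164.4  -0.2  25.6] twist [-0.    -0.004 -0.001] q [ 0.57  0.93 -0.48  1.75  0.67  0.64  1.14] F [-0.1  1.   0.4] op 0.0
```

Call:
step_arm([
  {"dp": [-1, 0, 10], "twist": [0, 0, 0], "hand": -1},
  {"dp": [-1, 0, 20], "twist": [0, 0, 0], "hand": -1},
  {"dp": [-1, 0, 25], "twist": [0, 0, 0], "hand": -1},
  {"dp": [-1, 0, 25], "twist": [0, 0, 0], "hand": -1},
])

```text
clock: 3.6
tool_pos: [0.5585, -0.2248, 0.0707]
eef_rot: [0.068, 0.998, -0.0, -0.0]
contact_force: [-0.6, -1.2, -0.1]
opening: 0.003
finger_force: 0.0
```

Call:
step_arm([
  {"dp": [10, 0, 0], "twist": [0, 0, 0], "hand": -1},
  {"dp": [35, 0, 0], "twist": [0, 0, 0], "hand": -1},
  {"dp": [65, 0, 0], "twist": [0, 0, 0], "hand": -1},
  {"dp": [95, 0, 0], "twist": [0, 0, 0], "hand": -1},
  {"dp": [115, 0, 0], "twist": [0, 0, 0], "hand": -1},
])

```text
clock: 4.22
tool_pos: [0.4432, -0.2092, 0.0714]
eef_rot: [0.068, 0.998, 0.0, 0.0]
contact_force: [1.9, 0.1, -1.7]
opening: 0.007
finger_force: 0.8
```

```bash
python3 -c "
from h import *
go(*c2w(-301,0),.069,82.2)"
```

```text
t 4.22 pos [ 0.4432 -0.2092  0.0714] dp [50.2  0.2  2.4] twist [ 0.  0. -0.] q [ 0.52  0.87 -0.29  2.1   0.85  0.3   0.94] F [ 1.9  0.1 -1.7] op 0.01
```

Call:
step_arm([
  {"dp": [15, 0, 0], "twist": [0, 0, 0], "hand": -1},
  {"dp": [30, 0, 0], "twist": [0, 0, 0], "hand": -1},
  {"dp": [40, 0, 0], "twist": [0, 0, 0], "hand": -1},
  {"dp": [47, 0, 0], "twist": [0, 0, 0], "hand": -1},
  {"dp": [49, 0, 0], "twist": [0, 0, 0], "hand": -1},
])

```text
clock: 4.85
tool_pos: [0.3959, -0.2025, 0.071]
eef_rot: [0.068, 0.998, -0.0, 0.0]
contact_force: [1.2, -1.0, 0.8]
opening: 0.004
finger_force: 0.5
```

```bash
cat > d.py <<'E'
from h import *
go(*c2w(-301,0),.069,82.2)
s=snap('side','side2.png'); w=cloud(s).reshape(-1,3)
hsv=cv2.cvtColor(s['pixels'],cv2.COLOR_RGB2HSV).reshape(-1,3).astype(int);H,S,V=hsv.T
loc=(w[:,:2]-CO)@np.array([[np.cos(CA),-np.sin(CA)],[np.sin(CA),np.cos(CA)]])*1000;z=w[:,2]
m=(z>.076)&(z<.087)&(H>100)&(H<125)&(S>120)&(loc[:,0]<-90)&(loc[:,0]>-330)&(abs(loc[:,1])<110)
print(m.sum(),np.percentile(loc[m,0],[1,50,99]).round(1))
print(find(s,'side','strap'))
E
python3 d.py
```

```text
t 4.85 pos [ 0.3959 -0.2025  0.071 ] dp [2.5 0.  2. ] twist [-0.  0.  0.] q [ 0.44  0.85 -0.12  2.23  0.95  0.11  0.86] F [ 1.2 -1.   0.8] op 0.0
286 [-280.6 -275.3 -267.8]
[(0.85, [0.514, -0.2498, 0.0347])]
```

Call:
step_arm([
  {"dp": [-10, 0, 0], "twist": [0, 0, 0], "hand": -1},
  {"dp": [-14, 0, 0], "twist": [0, 0, 0], "hand": -1},
  {"dp": [-14, 0, -50], "twist": [0, 0, 0], "hand": -1},
  {"dp": [-40, 0, -110], "twist": [0, 0, 0], "hand": -1},
  {"dp": [-80, 0, -170], "twist": [0, 0, 0], "hand": -1},
])

```text
clock: 5.58
tool_pos: [0.468, -0.2127, 0.2323]
eef_rot: [0.068, 0.998, 0.001, -0.001]
contact_force: [0.9, -2.1, -1.0]
opening: 0.007
finger_force: 0.0
```

Call:
step_arm([
  {"dp": [-30, 0, -10], "twist": [0, 0, 0], "hand": -1},
  {"dp": [-60, 0, -20], "twist": [0, 0, 0], "hand": -1},
  {"dp": [-90, 0, -20], "twist": [0, 0, 0], "hand": -1},
  {"dp": [-110, 0, -20], "twist": [0, 0, 0], "hand": -1},
  {"dp": [-110, 0, -20], "twist": [0, 0, 0], "hand": -1},
])

```text
clock: 6.2
tool_pos: [0.5782, -0.2271, 0.2498]
eef_rot: [0.068, 0.998, 0.0, 0.0]
contact_force: [-0.6, -0.3, -0.3]
opening: 0.007
finger_force: 0.0
```

```bash
cat > e.py <<'E'
from h import *
s=snap('wrist','w2.png'); np.savez('w2.npz',W=cloud(s),I=s['pixels'],M=s['M'])
print(find(s,'wrist','strap'),find(s,'wrist','strap_pad'))
w=cloud(s).reshape(-1,3);hsv=cv2.cvtColor(s['pixels'],cv2.COLOR_RGB2HSV).reshape(-1,3).astype(int)
loc=(w[:,:2]-CO)@np.array([[np.cos(CA),-np.sin(CA)],[np.sin(CA),np.cos(CA)]])*1000;z=w[:,2]
for n,(a,b) in dict(lug=(.049,.059),tong=(.028,.0365)).items():
    m=(z>a)&(z<b)&(loc[:,0]>-262)&(loc[:,0]<-105)&(abs(loc[:,1])<78)
    im=np.zeros(420*560,np.uint8);im[m]=1;nl,lab,st,ce=cv2.connectedComponentsWithStats(im.reshape(420,560))
    for j in range(1,nl):
        if st[j,4]>60:
            k=lab.ravel()==j;b=cv2.minAreaRect((w[k,:2]*1000).astype(np.float32));print(n,st[j],ce[j].round(),'rect',np.round(b[0],1),np.round(b[1],1),round(b[2],1),np.median(z[k]).round(4),'loc',np.median(loc[k],0).round(1))
m=(z>.05)&(z<.087)&(hsv[:,0]>100)&(hsv[:,0]<125)&(hsv[:,1]>120)&(loc[:,0]<-90);print('front',np.percentile(loc[m,0],[1,99]).round(1))
go(*g2w(-130,99),.26,186.1)
E
python3 e.py
```

```text
[(0.9, [0.4989, -0.2418, 0.0351]), (0.5, [0.4705, -0.0332, 0.0799])] [(0.79, [0.4957, -0.2411, 0.0372])]
lug [188  27 183   4 486] [280.  29.] rect [ 440.6 -208.5] [155.2   0.9] 82.2 0.0538 loc [-253.5    2.2]
lug [238  57  26  37 909] [250.  75.] rect [ 474.  -239.1] [22.  29.9] 79.8 0.0541 loc [-216.4  -25.6]
tong [195  33 170   3 329] [280.  34.] rect [ 440.6 -208.3] [155.2   0.8] 82.2 0.0323 loc [-253.5    0. ]
tong [ 244   94   17   82 1337] [252. 134.] rect [ 527.9 -248. ] [15.8 79.5] 80.5 0.0321 loc [-164.4  -27.3]
front [-267.6 -259.2]
t 6.35 pos [ 0.5763 -0.2273  0.25  ] dp [ 77.6 515.3 -10. ] twist [ 1.000e-03 -1.000e-03 -1.813e+00] q [ 0.66  0.76 -0.66  1.58  0.53  0.99  1.26] F [-0.1  1.1  0.1] op 0.0
```

View pics/w2.png

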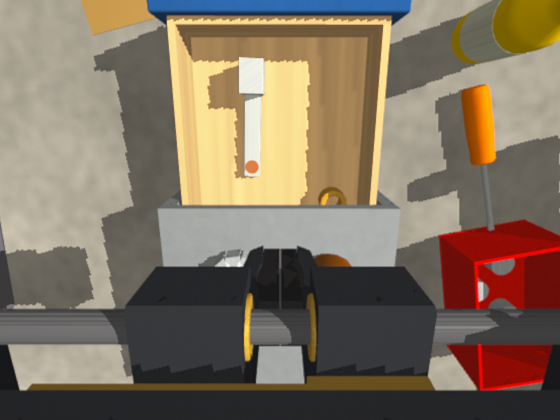

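The wrist view shows the open drawer with the strap: lug at pixel (250,75), copper mark at (252,167). It lies about 2° skewed, with the lug at about (474,-239) mm. Next is the lever, travelling above the dial.

Call:
step_arm([
  {"dp": [15, 50, -35], "twist": [0, 0, 0.15], "hand": 0.4},
  {"dp": [30, 105, -50], "twist": [0, 0, 0.3], "hand": 0.4},
  {"dp": [45, 160, -50], "twist": [0, 0, 0.45], "hand": 0.4},
  {"dp": [50, 215, -50], "twist": [0, 0, 0.6], "hand": 0.4},
  {"dp": [55, 270, -50], "twist": [0, 0, 0.75], "hand": 0.4},
])

```text
clock: 6.98
tool_pos: [0.5585, 0.0485, 0.3006]
eef_rot: [0.431, 0.902, -0.0, 0.0]
contact_force: [0.9, 0.7, 0.1]
opening: 0.545
finger_force: 0.0
```

```bash
python3 -c "
from h import *
go(*g2w(-130,99),.30,6.1)"
```

```text
t 6.97 pos [0.5585 0.0485 0.3006] dp [184.  162.4   0.4] twist [-0.     0.001  0.573] q [ 0.12  0.58 -0.48  1.7   0.32  0.93  0.19] F [0.9 0.7 0.1] op 0.55
```

Call:
step_arm([
  {"dp": [45, 40, 0], "twist": [0, 0, 0.15], "hand": 0.4},
  {"dp": [90, 80, 0], "twist": [0, 0, 0.3], "hand": 0.4},
  {"dp": [135, 120, 0], "twist": [0, 0, 0.45], "hand": 0.4},
  {"dp": [170, 150, 0], "twist": [0, 0, 0.573], "hand": 0.4},
  {"dp": [184, 162, 0], "twist": [0, 0, 0.573], "hand": 0.4},
])

```text
clock: 7.6
tool_pos: [0.5669, 0.2955, 0.3003]
eef_rot: [0.664, 0.747, 0.0, -0.001]
contact_force: [0.4, -0.1, -0.4]
opening: 0.7
finger_force: 0.0
```

```bash
cat > f.py <<'E'
from h import *
for c in ['side','wrist']:
    s=snap(c,c+'3.png'); w=cloud(s).reshape(-1,3);H,S,V=cv2.cvtColor(s['pixels'],cv2.COLOR_RGB2HSV).reshape(-1,3).astype(int).T;x,y,z=w.T
    m=(x>.5)&(x<.64)&(y>.24)&(y<.34)&(z>.09)&(z<.22)&((H<6)|(H>174))&(S>150);p=w[m]
    if m.sum()>10:
        q=np.linalg.lstsq(np.c_[2*p,np.ones(len(p))],(p**2).sum(1),rcond=None)[0];print(c,'ball',m.sum(),np.median(p,0).round(4),q[:3].round(4),np.sqrt(q[3]+q[:3]@q[:3]).round(4))
    print(find(s,c,'lever_ball'),find(s,c,'foot_face'))
th=.2;a=th-.35;go(*g2w(-130,20+80*np.cos(a)),.150+.08*np.sin(a)+.003,6.1)
E
python3 f.py
```

```text
side ball 55 [0.5633 0.2916 0.1416] [0.567  0.2945 0.1379] 0.009
[(0.44, [0.5663, 0.286, 0.1409])] [(0.66, [0.554, 0.192, 0.0734])]
wrist ball 529 [0.5683 0.2993 0.142 ] [0.5685 0.2973 0.1339] 0.0114
[(0.75, [0.572, 0.2891, 0.1404])] [(0.65, [0.5528, 0.2045, 0.0592]), (0.62, [0.5669, 0.224, 0.0471])]
t 7.9 pos [0.5694 0.2893 0.3003] dp [  4.9   0.2 159.2] twist [-0.     0.002  0.002] q [-0.39  0.67 -0.29  1.47  0.21  1.03 -0.62] F [-0.5  0.2  0.3] op 0.7
```

View pics/wrist3.png

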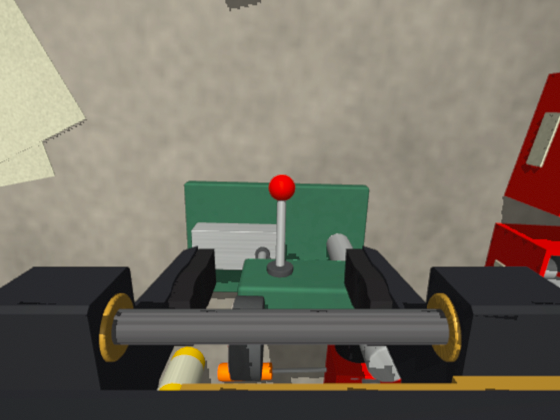

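The wrist view shows the red ball at (282,187) with the lever arm going down to the head. That agrees with the model, so I'll descend and grip the ball.

Call:
step_arm([
  {"dp": [3, 0, 40], "twist": [0, 0, 0], "hand": 0.4},
  {"dp": [4, 0, 85], "twist": [0, 0, 0], "hand": 0.4},
  {"dp": [4, 0, 125], "twist": [0, 0, 0], "hand": 0.4},
  {"dp": [4, 0, 150], "twist": [0, 0, 0], "hand": 0.4},
  {"dp": [4, 0, 160], "twist": [0, 0, 0], "hand": 0.4},
])

```text
clock: 8.52
tool_pos: [0.5682, 0.2939, 0.139]
eef_rot: [0.667, 0.745, -0.001, 0.0]
contact_force: [-0.1, 0.8, 0.3]
opening: 0.699
finger_force: 0.0
```

Call:
step_arm([
  {"dp": [0, 0, 0], "twist": [0, 0, 0], "hand": 0.4},
  {"dp": [0, 0, 0], "twist": [0, 0, 0], "hand": -0.6},
  {"dp": [0, 0, 0], "twist": [0, 0, 0], "hand": -0.6},
  {"dp": [0, 0, 0], "twist": [0, 0, 0], "hand": -0.6},
  {"dp": [0, 0, 0], "twist": [0, 0, 0], "hand": -0.6},
], force=10)

```text
clock: 9.15
tool_pos: [0.5687, 0.2968, 0.1407]
eef_rot: [0.666, 0.746, 0.001, 0.0]
contact_force: [7.1, 0.7, -1.5]
opening: 0.269
finger_force: 3.8
```

```bash
cat > g.py <<'E'
from h import *
print(r.get_state()['finger_force'])
for th in [.2,.35,.5,.65,.8]:
    a=th-.35;go(*g2w(-130,20+80*np.cos(a)),.150+.08*np.sin(a)+.003,6.1)
E
python3 g.py
```

```text
3.8488229806534946
t 9.15 pos [0.5687 0.2968 0.1407] dp [-3.   0.  -0.3] twist [ 0.002 -0.     0.006] q [-0.42  0.86 -0.24  1.61  0.28  0.7  -0.69] F [ 7.1  0.7 -1.5] op 0.27
t 9.15 pos [0.5687 0.2968 0.1407] dp [ -2.1   0.1 -12.3] twist [ 0.002 -0.     0.006] q [-0.42  0.86 -0.24  1.61  0.28  0.7  -0.69] F [ 7.1  0.7 -1.5] op 0.27
t 9.15 pos [0.5687 0.2968 0.1407] dp [ -3.    0.1 -24.2] twist [ 0.002 -0.     0.006] q [-0.42  0.86 -0.24  1.61  0.28  0.7  -0.69] F [ 7.1  0.7 -1.5] op 0.27
t 9.15 pos [0.5687 0.2968 0.1407] dp [ -5.6   0.1 -35.9] twist [ 0.002 -0.     0.006] q [-0.42  0.86 -0.24  1.61  0.28  0.7  -0.69] F [ 7.1  0.7 -1.5] op 0.27
t 9.15 pos [0.5687 0.2968 0.1407] dp [-10.    0.1 -47.1] twist [ 0.002 -0.     0.006] q [-0.42  0.86 -0.24  1.61  0.28  0.7  -0.69] F [ 7.1  0.7 -1.5] op 0.27
```

Call:
step_arm([
  {"dp": [-2, 1, -12], "twist": [0, 0, 0], "hand": -0.6},
  {"dp": [-3, 1, -24], "twist": [0, 0, 0], "hand": -0.6},
  {"dp": [-5, 1, -36], "twist": [0, 0, 0], "hand": -0.6},
  {"dp": [-10, 1, -48], "twist": [0, 0, 0], "hand": -0.6},
  {"dp": [-10, 1, -48], "twist": [0, 0, 0], "hand": -0.6},
])

```text
clock: 9.78
tool_pos: [0.5701, 0.289, 0.1902]
eef_rot: [0.666, 0.746, 0.002, -0.001]
contact_force: [-1.7, 5.7, 2.3]
opening: 0.258
finger_force: 10.0
```

Call:
step_arm([
  {"dp": [0, 0, 0], "twist": [0, 0, 0], "hand": -0.6},
  {"dp": [0, 0, 0], "twist": [0, 0, 0], "hand": 0.4},
  {"dp": [0, 0, 0], "twist": [0, 0, 0], "hand": 0.4},
  {"dp": [0, 0, 0], "twist": [0, 0, 0], "hand": 0.4},
])

```text
clock: 10.28
tool_pos: [0.5704, 0.2856, 0.188]
eef_rot: [0.667, 0.745, -0.001, 0.0]
contact_force: [-1.3, 0.5, 1.0]
opening: 0.58
finger_force: 0.0
```

```bash
cat > f2.py <<'E'
from h import *
for c in ['scene','side']:
    s=snap(c,c+'4.png'); w=cloud(s).reshape(-1,3);H,S,V=cv2.cvtColor(s['pixels'],cv2.COLOR_RGB2HSV).reshape(-1,3).astype(int).T;x,y,z=w.T
    m=(x>.5)&(x<.64)&(y>.24)&(y<.34)&(z>.09)&(z<.23)&((H<6)|(H>174))&(S>150);p=w[m]
    if m.sum()>5: print(c,'ball',m.sum(),np.median(p,0).round(4),p[:,2].max())
    print(find(s,c,'lever_ball'),find(s,c,'foot_face'))
go(.474,-.2391,.26,80.6)
E
python3 f2.py
```

```text
scene ball 68 [0.5743 0.287  0.1893] 0.19452397615814332
[(0.64, [0.4493, -0.2086, 0.0303]), (0.22, [0.4907, -0.2412, 0.0331])] [(0.68, [0.7473, 0.0103, 0.0312]), (0.55, [0.5593, 0.1925, 0.0836])]
side ball 71 [0.5649 0.2855 0.1897] 0.19606760222473862
[] [(0.48, [0.5527, 0.1889, 0.0826])]
t 10.57 pos [0.5703 0.2866 0.1883] dp [-511.6 -154.4  -71.6] twist [-0.     0.    -1.295] q [-0.4   0.8  -0.26  1.59  0.26  0.79 -0.66] F [ 0.4  0.4 -0.7] op 0.7
```

Call:
step_arm([
  {"dp": [0, 0, -50], "twist": [0, 0, 0], "hand": 0.4},
  {"dp": [-10, -10, -105], "twist": [0, 0, -0.05], "hand": 0.0},
  {"dp": [-55, -30, -112], "twist": [0, 0, -0.2], "hand": 0.0},
  {"dp": [-110, -50, -112], "twist": [0, 0, -0.35], "hand": 0.0},
  {"dp": [-170, -70, -112], "twist": [0, 0, -0.5], "hand": 0.0},
])

```text
clock: 11.2
tool_pos: [0.5195, 0.1094, 0.3007]
eef_rot: [0.459, 0.889, 0.0, 0.001]
contact_force: [-0.1, -0.5, -0.1]
opening: 0.501
finger_force: 0.0
```

```bash
python3 -c "
from h import *
go(.474,-.2391,.22,80.6)"
```

```text
t 11.2 pos [0.5195 0.1094 0.3007] dp [-257.6 -239.1   80.6] twist [ 0.001  0.001 -0.789] q [-0.    0.54 -0.46  1.79  0.3   0.88  0.01] F [-0.1 -0.5 -0.1] op 0.5
```

Call:
step_arm([
  {"dp": [-50, -45, 0], "twist": [0, 0, -0.16], "hand": 0.0},
  {"dp": [-100, -92, 0], "twist": [0, 0, -0.32], "hand": 0.0},
  {"dp": [-150, -140, 0], "twist": [0, 0, -0.48], "hand": 0.0},
  {"dp": [-200, -186, 20], "twist": [0, 0, -0.64], "hand": 0.0},
  {"dp": [-240, -225, 50], "twist": [0, 0, -0.789], "hand": 0.0},
])

```text
clock: 11.82
tool_pos: [0.4775, -0.1943, 0.2612]
eef_rot: [0.083, 0.997, -0.0, 0.002]
contact_force: [1.1, 0.1, -0.2]
opening: 0.5
finger_force: 0.0
```

Call:
step_arm([
  {"dp": [0, 0, 10], "twist": [0, 0, 0], "hand": 0.0},
  {"dp": [0, 0, 20], "twist": [0, 0, 0], "hand": 0.0},
  {"dp": [0, 0, 20], "twist": [0, 0, 0], "hand": 0.0},
])

```text
clock: 12.2
tool_pos: [0.4775, -0.1899, 0.2406]
eef_rot: [0.083, 0.997, 0.0, -0.0]
contact_force: [-0.6, -0.2, 0.3]
opening: 0.501
finger_force: 0.0
```

```bash
cat > e2.py <<'E'
from h import *
for c in ['side','scene']:
    s=snap(c); w=cloud(s).reshape(-1,3)
    loc=(w[:,:2]-CO)@np.array([[np.cos(CA),-np.sin(CA)],[np.sin(CA),np.cos(CA)]])*1000;z=w[:,2]
    print(find(s,c,'strap'))
    for n,(a,b) in dict(lug=(.049,.059),tong=(.028,.0365)).items():
        m=(z>a)&(z<b)&(loc[:,0]>-250)&(loc[:,0]<-115)&(abs(loc[:,1]+26)<25)
        if m.sum()>40:
            q=cv2.minAreaRect((w[m,:2]*1000).astype(np.float32));print(c,n,m.sum(),np.round(q[0],1),np.round(q[1],1),round(q[2],1),np.median(z[m]).round(4))
go(.474,-.2391,.048,80.6)
E
python3 e2.py
```

```text
[(0.95, [0.4899, -0.2482, 0.0358])]
side lug 264 [ 473.9 -239. ] [22.9 30.5] 80.9 0.0546
side tong 460 [ 513.2 -245.5] [ 22.4 110.8] 81.1 0.0326
[(0.66, [0.4921, -0.2421, 0.0399])]
scene lug 128 [ 464.3 -240.1] [52.8 25.3] 1.4 0.0542
scene tong 169 [ 512.7 -247.3] [21.6 57.7] 77.1 0.0326
t 12.4 pos [ 0.4779 -0.1907  0.2414] dp [ -3.9 -48.3 193.4] twist [-0.     0.001 -0.004] q [ 0.69  0.64 -0.65  1.9   0.54  0.78  1.14] F [0.7 0.4 0.9] op 0.5
```

Call:
step_arm([
  {"dp": [-3, -35, 20], "twist": [0, 0, 0], "hand": 0.0},
  {"dp": [-4, -48, 60], "twist": [0, 0, 0], "hand": 0.0},
  {"dp": [-4, -48, 100], "twist": [0, 0, 0], "hand": 0.0},
  {"dp": [-4, -48, 125], "twist": [0, 0, 0], "hand": 0.0},
  {"dp": [-4, -48, 135], "twist": [0, 0, 0], "hand": 0.0},
])

```text
clock: 13.02
tool_pos: [0.473, -0.2392, 0.1049]
eef_rot: [0.084, 0.996, 0.0, -0.001]
contact_force: [0.7, 0.0, 0.1]
opening: 0.497
finger_force: 0.0
```

```bash
python3 -c "
from h import *
go(.474,-.2391,.049,80.6)"
```

```text
t 13.03 pos [ 0.473  -0.2392  0.1049] dp [-1.   0.3 55.9] twist [ 0.    -0.001 -0.005] q [ 0.66  0.85 -0.47  1.96  0.76  0.51  1.05] F [0.7 0.  0.1] op 0.5
```

Call:
step_arm([
  {"dp": [-1, 0, 20], "twist": [0, 0, 0], "hand": 0.0},
  {"dp": [-1, 0, 40], "twist": [0, 0, 0], "hand": 0.0},
  {"dp": [-1, 0, 52], "twist": [0, 0, 0], "hand": 0.0},
  {"dp": [-1, 0, 56], "twist": [0, 0, 0], "hand": 0.0},
  {"dp": [-1, 0, 56], "twist": [0, 0, 0], "hand": 0.0},
])

```text
clock: 13.65
tool_pos: [0.4744, -0.2399, 0.0501]
eef_rot: [0.085, 0.996, -0.0, 0.0]
contact_force: [0.6, 0.0, -0.5]
opening: 0.502
finger_force: 0.0
```

Call:
step_arm([
  {"dp": [0, 0, 0], "twist": [0, 0, 0], "hand": -0.8},
  {"dp": [0, 0, 0], "twist": [0, 0, 0], "hand": -0.8},
  {"dp": [0, 0, 0], "twist": [0, 0, 0], "hand": -0.8},
  {"dp": [0, 0, 0], "twist": [0, 0, 0], "hand": -0.8},
], force=25)

```text
clock: 14.15
tool_pos: [0.4742, -0.24, 0.0501]
eef_rot: [0.085, 0.996, -0.0, 0.0]
contact_force: [-0.4, 0.2, 4.3]
opening: 0.245
finger_force: 25.0
```

Gripped: the opening is 21.5 mm, matching the lug. Lifting.

Call:
step_arm([
  {"dp": [0, 0, -20], "twist": [0, 0, 0], "hand": -0.8},
  {"dp": [0, 0, -60], "twist": [0, 0, 0], "hand": -0.8},
  {"dp": [0, 0, -110], "twist": [0, 0, 0], "hand": -0.8},
  {"dp": [0, 0, -160], "twist": [0, 0, 0], "hand": -0.8},
  {"dp": [0, 0, -190], "twist": [0, 0, 0], "hand": -0.8},
])

```text
clock: 14.78
tool_pos: [0.4743, -0.2401, 0.2419]
eef_rot: [0.085, 0.996, -0.0, 0.001]
contact_force: [-0.4, -0.8, -1.8]
opening: 0.246
finger_force: 25.0
```

```bash
python3 -c "
from h import *
print(r.get_state()['finger_force'])
go(*g2w(-280,0),.24,96.1)"
```

```text
24.961369349621236
t 14.78 pos [ 0.4743 -0.2401  0.2419] dp [114.  406.    1.5] twist [-0.001  0.002 -0.276] q [ 0.78  0.66 -0.67  1.86  0.55  0.82  1.23] F [-0.4 -0.8 -1.8] op 0.25
```

Call:
step_arm([
  {"dp": [20, 40, 0], "twist": [0, 0, -0.05], "hand": -0.8},
  {"dp": [40, 85, 0], "twist": [0, 0, -0.1], "hand": -0.8},
  {"dp": [60, 130, 0], "twist": [0, 0, -0.15], "hand": -0.8},
  {"dp": [75, 175, 0], "twist": [0, 0, -0.2], "hand": -0.8},
  {"dp": [90, 220, 0], "twist": [0, 0, -0.276], "hand": -0.8},
])

```text
clock: 15.4
tool_pos: [0.4218, -0.0067, 0.2397]
eef_rot: [-0.054, 0.999, -0.0, -0.0]
contact_force: [1.1, 0.1, -2.5]
opening: 0.25
finger_force: 25.0
```

```bash
python3 -c "
from h import *
print(r.get_state()['finger_force'])
go(*g2w(-280,0),.24,96.1)"
```

```text
24.95933844242245
t 15.4 pos [ 0.4218 -0.0067  0.2397] dp [-28.7 184.1  -0.4] twist [-0.    -0.     0.002] q [ 0.38  0.55 -0.72  2.16  0.6   0.65  0.91] F [ 1.1  0.1 -2.5] op 0.25
```

Call:
step_arm([
  {"dp": [-8, 45, 0], "twist": [0, 0, 0], "hand": -0.8},
  {"dp": [-16, 95, 0], "twist": [0, 0, 0], "hand": -0.8},
  {"dp": [-24, 145, 0], "twist": [0, 0, 0], "hand": -0.8},
  {"dp": [-28, 180, 0], "twist": [0, 0, 0], "hand": -0.8},
  {"dp": [-28, 184, 0], "twist": [0, 0, 0], "hand": -0.8},
])

```text
clock: 16.02
tool_pos: [0.4304, 0.181, 0.2398]
eef_rot: [-0.055, 0.998, 0.001, 0.0]
contact_force: [-0.0, 0.0, -0.9]
opening: 0.249
finger_force: 25.0
```

Call:
step_arm([
  {"dp": [0, 0, 0], "twist": [0, 0, 0], "hand": -0.8},
  {"dp": [0, 0, 40], "twist": [0, 0, 0], "hand": -0.8},
  {"dp": [0, 0, 80], "twist": [0, 0, 0], "hand": -0.8},
  {"dp": [0, 0, 100], "twist": [0, 0, 0], "hand": -0.8},
  {"dp": [0, 0, 105], "twist": [0, 0, 0], "hand": -0.8},
])

```text
clock: 16.65
tool_pos: [0.4304, 0.1758, 0.1337]
eef_rot: [-0.052, 0.999, -0.001, -0.001]
contact_force: [0.6, 0.5, -0.6]
opening: 0.25
finger_force: 25.0
```

```bash
cat > i.py <<'E'
from h import *
s=snap('side','side5.png'); W=cloud(s); w=W.reshape(-1,3);H,S,V=cv2.cvtColor(s['pixels'],cv2.COLOR_RGB2HSV).reshape(-1,3).astype(int).T
st=r.get_state();tz=st['tool_pos'][2]
g=(w[:,:2]-GO)@np.array([[np.cos(GA),-np.sin(GA)],[np.sin(GA),np.cos(GA)]])*1000;z=w[:,2]
m=(g[:,0]>-330)&(g[:,0]<-120)&(abs(g[:,1])<20)&(abs(z-(tz-.018))<.005)
if m.sum()>30:
    c=g[m];print('tongue',m.sum(),np.percentile(c[:,0],[1,50,99]).round(1),np.percentile(c[:,1],[2,50,98]).round(1),'z',np.median(z[m]).round(4));p=np.polyfit(c[:,0],c[:,1],1);print('slope',p[0].round(3),'y at mid',np.polyval(p,c[:,0].mean()).round(1))
k=(H>3)&(H<20)&(S>110)&(V>60)&(g[:,0]>-330)&(g[:,0]<-100)&(abs(g[:,1])<20)&(z>.04)&(z<.16)
print('copper',k.sum(),np.median(np.c_[g[k],z[k]*1000],0).round(1))
q=(g[:,0]>-240)&(g[:,0]<-120)&(abs(g[:,1])<32)&(abs(z-.0505)<.004)&(S<80)
print('anvil',q.sum(),np.percentile(g[q,0],[1,99]).round(1),np.percentile(g[q,1],[1,99]).round(1),np.median(z[q]).round(4))
f=(abs(g[:,0]+150)<14)&(abs(g[:,1])<14)&(z>.066)&(z<.115)
print('foot',f.sum(),np.median(g[f],0).round(1) if f.sum() else '',z[f].min() if f.sum() else '')
print(find(s,'side','strap_pad'),find(s,'side','foot_face'),g2w(-150,0))
go(*g2w(-280,0),.086,96.1);go(*g2w(-235,0),.086,96.1)
E
python3 i.py
```

```text
tongue 51 [-296.  -291.4 -175.2] [-16.1 -10.1  16.5] z 0.1158
slope -0.028 y at mid -7.3
copper 0 [nan nan nan]
anvil 815 [-236.7 -128.5] [-21.7  29.5] 0.0513
foot 75 [-154.8    0.7] 0.07707503576488561
[(0.65, [0.4177, 0.174, 0.129]), (0.56, [0.5669, 0.2823, 0.1894])] [] [0.55974931 0.19316039]
t 16.8 pos [0.4312 0.1774 0.1352] dp [ 0.5  2.  49.2] twist [-0.     0.001 -0.001] q [-0.19  0.75 -0.48  2.13  0.82  0.44  0.35] F [ 0.  -0.1 -0.9] op 0.25
t 16.8 pos [0.4312 0.1774 0.1352] dp [-44.5   2.1  49.2] twist [-0.     0.001 -0.001] q [-0.19  0.75 -0.48  2.13  0.82  0.44  0.35] F [ 0.  -0.1 -0.9] op 0.25
  return _methods._mean(a, axis=axis, dtype=dtype,
  ret = um.true_divide(
```

```bash
python3 -c "
import cv2
a=cv2.imread('pics/side5.png');cv2.imwrite('pics/side5c.png',cv2.resize(a[70:270,80:340],None,fx=3,fy=3,interpolation=cv2.INTER_CUBIC))"
```

```text
(no output)
```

View pics/side5c.png

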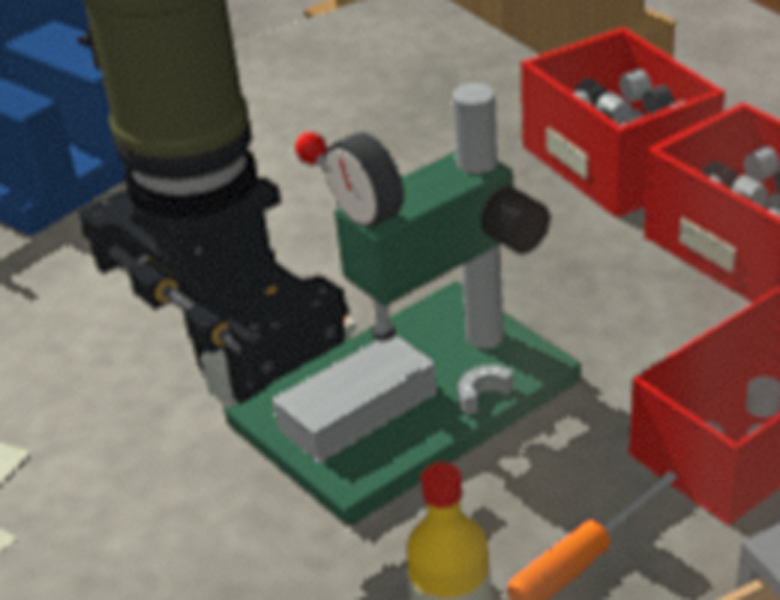

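The close-up shows the gripper in front of the gauge and the anvil free. The foot is raised, the ball is up at (310,148), and cap_a sits on the base. I'll lower in front, then slide the tongue under the foot.

Call:
step_arm([
  {"dp": [0, 3, 25], "twist": [0, 0, 0], "hand": -0.8},
  {"dp": [0, 3, 45], "twist": [0, 0, 0], "hand": -0.8},
  {"dp": [0, 3, 49], "twist": [0, 0, 0], "hand": -0.8},
  {"dp": [-5, 3, 49], "twist": [0, 0, 0], "hand": -0.8},
  {"dp": [-20, 3, 49], "twist": [0, 0, 0], "hand": -0.8},
])

```text
clock: 17.42
tool_pos: [0.4508, 0.1833, 0.0868]
eef_rot: [-0.053, 0.999, 0.0, 0.0]
contact_force: [0.6, 0.0, -1.8]
opening: 0.247
finger_force: 25.0
```

Call:
step_arm([
  {"dp": [-15, 0, 0], "twist": [0, 0, 0], "hand": -0.8},
  {"dp": [-22, 0, 0], "twist": [0, 0, 0], "hand": -0.8},
  {"dp": [-25, 0, 0], "twist": [0, 0, 0], "hand": -0.8},
  {"dp": [-25, 0, 0], "twist": [0, 0, 0], "hand": -0.8},
])

```text
clock: 17.92
tool_pos: [0.4751, 0.1857, 0.086]
eef_rot: [-0.053, 0.999, 0.0, -0.0]
contact_force: [-0.2, 0.6, -0.5]
opening: 0.251
finger_force: 25.0
```

```bash
cat > j.py <<'E'
from h import *
GO[1]+=.001
M=np.array([[np.cos(GA),-np.sin(GA)],[np.sin(GA),np.cos(GA)]])
st=r.get_state();print('tool in g',((st['tool_pos'][:2]-GO)@M*1000).round(1),st['tool_pos'][2])
for c in ['side','scene']:
    s=snap(c,c+'6.png'); w=cloud(s).reshape(-1,3);H,S,V=cv2.cvtColor(s['pixels'],cv2.COLOR_RGB2HSV).reshape(-1,3).astype(int).T
    g=(w[:,:2]-GO)@M*1000;z=w[:,2]*1000
    k=(H>=2)&(H<18)&(S>110)&(g[:,0]>-200)&(g[:,0]<-100)&(abs(g[:,1])<20)&(z>52)&(z<76)
    if k.sum(): print(c,'copper',k.sum(),np.median(np.c_[g[k],z[k]],0).round(1),np.ptp(g[k],0).round(1))
    a=(g[:,0]>-240)&(g[:,0]<-120)&(abs(g[:,1])<40)&(abs(z-50.8)<1.6)&(S<80)
    if a.sum(): print('anvil',a.sum(),np.percentile(g[a,0],[1,99]).round(1),np.percentile(g[a,1],[1,99]).round(1),np.median(z[a]).round(1))
    t=(g[:,0]>-205)&(g[:,0]<-120)&(abs(g[:,1])<20)&(z>st['tool_pos'][2]*1000-22)&(z<st['tool_pos'][2]*1000-15)
    if t.sum(): print('tongue',t.sum(),np.percentile(g[t,0],[1,99]).round(1),np.percentile(g[t,1],[2,98]).round(1),np.median(z[t]).round(1))
    f=(abs(g[:,0]+150)<16)&(abs(g[:,1])<16)&(z>74)&(z<86);
    if f.sum(): print('foot',f.sum(),np.percentile(g[f,0],[2,98]).round(1),np.percentile(g[f,1],[2,98]).round(1),z[f].min().round(1))
    f=(abs(g[:,0]+150)<16)&(abs(g[:,1])<16)&(z>92)&(z<114);
    if f.sum(): print('plunger',f.sum(),np.percentile(g[f,0],[2,98]).round(1),np.percentile(g[f,1],[2,98]).round(1))
    f=(abs(g[:,0]+55)<25)&(abs(g[:,1])<25)&(z>190)&(z<300)
    if f.sum()>20:
        p=g[f];q=np.linalg.lstsq(np.c_[2*p,np.ones(len(p))],(p**2).sum(1),rcond=None)[0];print('column',f.sum(),q[:2].round(1),np.sqrt(q[2]+q[:2]@q[:2]).round(1), 'top',z[f].max())
    print(find(s,c,'strap_pad'),find(s,c,'foot_face'),g2w(-150,0))
go(*g2w(-235,0),.079,96.1)
E
python3 j.py
```

```text
tool in g [-235.1    0.6] 0.08596066846141501
anvil 203 [-236.6 -128. ] [-23.1   5.8] 50.9
tongue 1 [-142.2 -142.2] [-5.8 -5.8] 66.8
plunger 2 [-156.7 -154.8] [5.2 7.5]
column 354 [-59.2  -0.9] 11.9 top 238.43561508130063
[(0.43, [0.4611, 0.1792, 0.0824])] [] [0.55974931 0.19416039]
scene copper 9 [-149.6   -0.6   69.5] [8.7 7.7]
anvil 270 [-234.6 -127.2] [-23.6  27.9] 50.8
tongue 122 [-202.6 -140.6] [-8.4  9.4] 67.5
foot 31 [-158.4 -143.2] [-6.5  7.7] 76.7
plunger 5 [-153.7 -147.4] [-2.8 -2. ]
column 334 [-55.9  -1.1] 11.9 top 239.05040483923733
[(0.75, [0.5129, 0.1877, 0.0665]), (0.39, [0.609, 0.1857, 0.0505])] [(0.55, [0.5579, 0.1919, 0.0821]), (0.16, [0.5135, 0.186, 0.0646])] [0.55974931 0.19416039]
t 18.23 pos [0.475  0.1858 0.0858] dp [-0.2 -0.7  6.8] twist [-0. -0.  0.] q [-0.2   0.87 -0.44  2.03  0.87  0.44  0.36] F [-0.2 -0.6 -0.5] op 0.24
```

The copper mark is within about 2 mm of the foot axis. Lowering gently.

Call:
step_arm([
  {"dp": [0, 0, 3], "twist": [0, 0, 0], "hand": -0.8},
  {"dp": [0, 0, 5], "twist": [0, 0, 0], "hand": -0.8},
  {"dp": [0, 0, 7], "twist": [0, 0, 0], "hand": -0.8},
  {"dp": [0, 0, 7], "twist": [0, 0, 0], "hand": -0.8},
])

```text
clock: 18.73
tool_pos: [0.4752, 0.1858, 0.0785]
eef_rot: [-0.053, 0.999, -0.0, -0.0]
contact_force: [0.1, 0.6, -1.9]
opening: 0.251
finger_force: 25.0
```

Call:
step_arm([
  {"dp": [0, 0, 0.5], "twist": [0, 0, 0], "hand": -0.8},
  {"dp": [0, 0, 1], "twist": [0, 0, 0], "hand": -0.8},
  {"dp": [0, 0, 1], "twist": [0, 0, 0], "hand": -0.8},
])

```text
clock: 19.1
tool_pos: [0.4753, 0.1858, 0.0781]
eef_rot: [-0.053, 0.999, 0.0, 0.0]
contact_force: [-0.8, -0.9, 3.9]
opening: 0.251
finger_force: 25.0
```

Call:
step_arm([
  {"dp": [0, 0, 0], "twist": [0, 0, 0], "hand": -0.3},
  {"dp": [0, 0, 0], "twist": [0, 0, 0], "hand": -0.1},
  {"dp": [0, 0, 0], "twist": [0, 0, 0], "hand": 0.0},
  {"dp": [0, 0, 0], "twist": [0, 0, 0], "hand": 0.0},
])

```text
clock: 19.6
tool_pos: [0.4753, 0.1858, 0.0777]
eef_rot: [-0.053, 0.999, 0.0, 0.0]
contact_force: [-0.2, -0.2, -0.1]
opening: 0.497
finger_force: 0.0
```

Call:
step_arm([
  {"dp": [0, 0, -20], "twist": [0, 0, 0], "hand": 0.0},
  {"dp": [0, 0, -50], "twist": [0, 0, 0], "hand": 0.0},
  {"dp": [20, 0, -100], "twist": [0, 0, 0], "hand": 0.0},
  {"dp": [30, 0, -160], "twist": [0, 0, 0], "hand": 0.0},
  {"dp": [30, 0, -222], "twist": [0, 0, 0], "hand": 0.0},
])

```text
clock: 20.23
tool_pos: [0.4441, 0.1822, 0.3013]
eef_rot: [-0.054, 0.999, -0.0, -0.001]
contact_force: [1.5, -0.0, 0.1]
opening: 0.499
finger_force: 0.0
```

```bash
cat > k.py <<'E'
from h import *
GO[1]+=.001
M=np.array([[np.cos(GA),-np.sin(GA)],[np.sin(GA),np.cos(GA)]])
for c in ['side','scene']:
    s=snap(c,c+'7.png'); w=cloud(s).reshape(-1,3);H,S,V=cv2.cvtColor(s['pixels'],cv2.COLOR_RGB2HSV).reshape(-1,3).astype(int).T
    g=(w[:,:2]-GO)@M*1000;z=w[:,2]*1000
    for n,m in dict(copper=(H>=2)&(H<18)&(S>110)&(g[:,0]>-200)&(g[:,0]<-100)&(abs(g[:,1])<20)&(z>52)&(z<66), tongue=(g[:,0]>-215)&(g[:,0]<-120)&(abs(g[:,1])<20)&(z>58)&(z<63), lug=(g[:,0]>-260)&(g[:,0]<-210)&(abs(g[:,1])<25)&(z>79)&(z<86), foot=(abs(g[:,0]+150)<16)&(abs(g[:,1])<16)&(z>73)&(z<84)).items():
        if m.sum()>5:
            b=cv2.minAreaRect(g[m].astype(np.float32));print(c,n,m.sum(),'c',np.round(b[0],1),np.round(b[1],1),round(b[2],1),'z',np.median(z[m]).round(1))
    f=(abs(g[:,0]+130)<20)&(g[:,1]>70)&(g[:,1]<115)&((H<6)|(H>174))&(S>150)
    print('ball top',z[f].max() if f.sum() else '',find(s,c,'strap_pad'))
a=.44;go(*g2w(-130,20+80*np.cos(a)),.30,6.1)
E
python3 k.py; python3 -c "
import cv2,numpy as np
a=cv2.imread('pics/side7.png');b=cv2.imread('pics/scene7.png')
f=lambda a:cv2.resize(a,(400,400),interpolation=cv2.INTER_CUBIC)
cv2.imwrite('pics/c7.png',np.hstack([f(a[120:250,140:270]),f(b[110:240,270:400])]))"
```

```text
side copper 8 c [-148.7    2.4] [6.9 6.6] 50.5 z 61.4
side tongue 185 c [-177.2    0.9] [74.8 19.7] 1.7 z 61.2
side lug 119 c [-235.2    0.9] [24.1 31.2] 87.9 z 83.1
side foot 27 c [-153.7    0.6] [12.  15.5] 68.8 z 82.2
ball top 196.14289497848515 [(0.73, [0.4871, 0.1817, 0.0639])]
scene copper 12 c [-150.6    0.2] [8.4 9.2] 11.6 z 60.5
scene tongue 144 c [-177.2   -0. ] [75.3 18.4] 1.1 z 60.5
scene lug 86 c [-234.9   -0.4] [24.2 34.5] 87.3 z 82.3
scene foot 29 c [-150.     0.5] [16.8 12.8] 41.4 z 81.3
ball top 196.67539843990733 [(0.62, [0.4956, 0.1851, 0.0567]), (0.58, [0.634, -0.283, 0.1126])]
t 20.43 pos [0.4458 0.1825 0.3007] dp [-134.4   92.     1. ] twist [0.002 0.002 1.57 ] q [ 0.02  0.53 -0.78  1.92  0.48  0.88  0.67] F [ 0.5 -1.2 -0.1] op 0.5
```

View pics/c7.png

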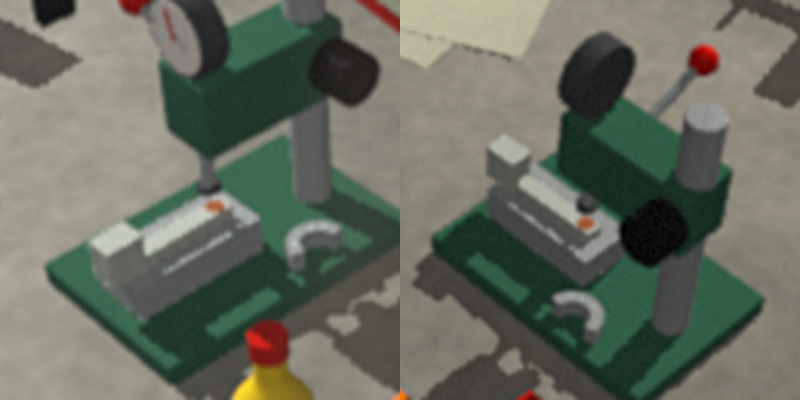

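Both crops show the strap square on the anvil, with the copper mark (215,206 left; 587,224 right) under the raised foot. The mark is at about (-150, 0–2) mm in the gauge frame. Next I'll move above the ball with closed fingers.

Call:
step_arm([
  {"dp": [-15, 30, 0], "twist": [0, 0, 0.17], "hand": -1},
  {"dp": [-40, 60, 0], "twist": [0, 0, 0.34], "hand": -1},
  {"dp": [-70, 85, 0], "twist": [0, 0, 0.51], "hand": -1},
  {"dp": [-100, 92, 0], "twist": [0, 0, 0.68], "hand": -1},
  {"dp": [-134, 92, 0], "twist": [0, 0, 0.85], "hand": -1},
])

```text
clock: 21.05
tool_pos: [0.5685, 0.2889, 0.2973]
eef_rot: [0.365, 0.931, -0.002, -0.001]
contact_force: [0.4, -0.2, 0.3]
opening: 0.006
finger_force: 0.0
```

Call:
step_arm([
  {"dp": [0, 0, 0], "twist": [0, 0, 0.18], "hand": -1},
  {"dp": [0, 0, 0], "twist": [0, 0, 0.36], "hand": -1},
  {"dp": [0, 0, 0], "twist": [0, 0, 0.54], "hand": -1},
  {"dp": [0, 0, 0], "twist": [0, 0, 0.72], "hand": -1},
  {"dp": [0, 0, 0], "twist": [0, 0, 0.72], "hand": -1},
])

```text
clock: 21.68
tool_pos: [0.5682, 0.2877, 0.2977]
eef_rot: [0.667, 0.745, -0.002, 0.0]
contact_force: [0.2, -0.6, 1.4]
opening: 0.006
finger_force: 0.0
```

```bash
python3 -c "
from h import *
go(*g2w(-130,97),.225,6.1);go(*g2w(-130,98),.180,6.1)"
```

```text
t 21.68 pos [0.5682 0.2877 0.2977] dp [ 4.1  1.8 72.7] twist [-0.003  0.003  0.003] q [-0.39  0.68 -0.28  1.48  0.21  1.02 -0.61] F [ 0.2 -0.6  1.4] op 0.01
t 21.68 pos [0.5682 0.2877 0.2977] dp [  5.2   1.9 117.7] twist [-0.003  0.003  0.003] q [-0.39  0.68 -0.28  1.48  0.21  1.02 -0.61] F [ 0.2 -0.6  1.4] op 0.01
```

Contact is expected at TCP z of about 0.218. I'll descend to 0.20 first, then continue in small steps watching the force.

Call:
step_arm([
  {"dp": [5, 2, 40], "twist": [0, 0, 0], "hand": -1},
  {"dp": [5, 2, 70], "twist": [0, 0, 0], "hand": -1},
  {"dp": [5, 2, 80], "twist": [0, 0, 0], "hand": -1},
  {"dp": [5, 2, 89], "twist": [0, 0, 0], "hand": -1},
  {"dp": [5, 2, 97], "twist": [0, 0, 0], "hand": -1},
])

```text
clock: 22.3
tool_pos: [0.5709, 0.2944, 0.2034]
eef_rot: [0.668, 0.744, 0.001, 0.0]
contact_force: [-0.4, 1.2, 1.6]
opening: 0.003
finger_force: 0.6
```

Call:
step_arm([
  {"dp": [1, 0, 4], "twist": [0, 0, 0], "hand": -1},
  {"dp": [1, 0, 8], "twist": [0, 0, 0], "hand": -1},
  {"dp": [1, 0, 12], "twist": [0, 0, 0], "hand": -1},
  {"dp": [1, 0, 14], "twist": [0, 0, 0], "hand": -1},
  {"dp": [1, 0, 14], "twist": [0, 0, 0], "hand": -1},
])

```text
clock: 22.92
tool_pos: [0.5702, 0.2941, 0.1885]
eef_rot: [0.668, 0.744, -0.0, 0.0]
contact_force: [0.2, -0.0, 1.1]
opening: 0.004
finger_force: 0.0
```

```bash
python3 k.py; python3 -c "
from h import *
go(*g2w(-130,98),.180,6.1)"
```

```text
side tongue 149 c [-176.5    0.7] [18.5 75.7] 89.9 z 61.3
side lug 123 c [-2.353e+02  2.000e-01] [30.2 25.5] 1.7 z 83.0
side foot 21 c [-152.1    2.3] [11.  10.9] 66.7 z 77.3
ball top 176.4520172972649 [(0.61, [0.4818, 0.1833, 0.0655])]
scene tongue 129 c [-176.7   -0.9] [19.4 73.1] 89.6 z 60.7
scene lug 86 c [-235.   -1.] [24.6 30.8] 85.2 z 82.8
scene foot 15 c [-149.1    0.8] [10.9  3.9] 22.7 z 80.2
ball top 177.66983110647004 [(0.87, [0.4912, 0.1848, 0.059])]
t 23.12 pos [0.5703 0.2941 0.1887] dp [  -6.    -1.1 -111.3] twist [-0.  0.  0.] q [-0.41  0.8  -0.26  1.58  0.26  0.8  -0.67] F [-0.1 -0.4 -0. ] op 0.01
t 23.12 pos [0.5703 0.2941 0.1887] dp [-1.3 -1.2  8.7] twist [-0.  0.  0.] q [-0.41  0.8  -0.26  1.58  0.26  0.8  -0.67] F [-0.1 -0.4 -0. ] op 0.01
```

```bash
python3 -c "
import cv2,numpy as np
a=cv2.imread('pics/side7.png');b=cv2.imread('pics/scene7.png')
f=lambda a:cv2.resize(a,(400,400),interpolation=cv2.INTER_CUBIC)
cv2.imwrite('pics/c8.png',np.hstack([f(a[90:220,140:270]),f(b[90:220,290:420])]))"
```

```text
(no output)
```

View pics/c8.png

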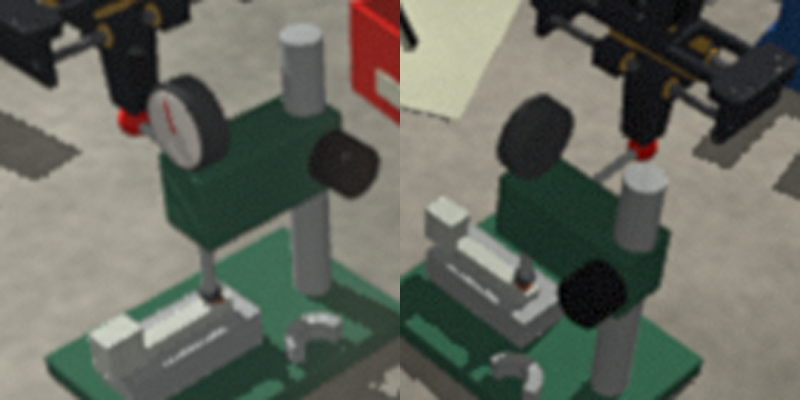

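The ball is directly under the closed fingertips (132,122 left; 643,148 right), and the foot is just above the copper mark. I'll continue in fine steps.

Call:
step_arm([
  {"dp": [1, 0, 2], "twist": [0, 0, 0], "hand": -1},
  {"dp": [1, 0, 4], "twist": [0, 0, 0], "hand": -1},
  {"dp": [1, 0, 5], "twist": [0, 0, 0], "hand": -1},
  {"dp": [1, 0, 5], "twist": [0, 0, 0], "hand": -1},
])

```text
clock: 23.62
tool_pos: [0.5701, 0.2956, 0.1837]
eef_rot: [0.668, 0.744, 0.0, -0.0]
contact_force: [-0.8, 0.1, 0.3]
opening: 0.007
finger_force: 0.1
```

Call:
step_arm([
  {"dp": [0, 0, 1], "twist": [0, 0, 0], "hand": -1},
  {"dp": [0, 0, 2], "twist": [0, 0, 0], "hand": -1},
  {"dp": [0, 0, 2], "twist": [0, 0, 0], "hand": -1},
])

```text
clock: 24.0
tool_pos: [0.5701, 0.2955, 0.1817]
eef_rot: [0.668, 0.744, -0.0, -0.0]
contact_force: [0.0, -0.3, 0.2]
opening: 0.007
finger_force: 0.2
```

Call:
step_arm([
  {"dp": [0, 0, 1], "twist": [0, 0, 0], "hand": -1},
  {"dp": [0, 0, 1.5], "twist": [0, 0, 0], "hand": -1},
  {"dp": [0, 0, 1.5], "twist": [0, 0, 0], "hand": -1},
])

```text
clock: 24.38
tool_pos: [0.5701, 0.2954, 0.1802]
eef_rot: [0.668, 0.744, -0.0, 0.0]
contact_force: [-0.7, -0.2, 0.6]
opening: 0.006
finger_force: 0.2
```

```bash
python3 k.py; python3 -c "
from h import *
print(np.mean([r.get_state()['contact_force'] for _ in range(3)],0))"
```

```text
side tongue 144 c [-177.     0.6] [19.8 74.3] 89.6 z 61.1
side lug 122 c [-234.7   -0. ] [31.7 23.4] 2.6 z 83.0
side foot 18 c [-154.8    1.2] [6.1 9. ] 43.5 z 78.4
ball top 166.81489517147918 [(0.63, [0.4858, 0.1837, 0.0667]), (0.2, [0.5891, -0.2447, 0.0734])]
scene tongue 129 c [-177.     0.9] [20.2 74.9] 89.1 z 60.6
scene lug 85 c [-235.   -1.] [31.  23.9] 0.2 z 82.6
scene foot 13 c [-148.4   -1.1] [7.6 5.5] 38.3 z 78.5
ball top 169.40912486559313 []
t 24.57 pos [0.5702 0.2953 0.1802] dp [  -7.1   -1.1 -119.8] twist [-0.  0.  0.] q [-0.41  0.81 -0.25  1.58  0.26  0.78 -0.67] F [0.5 0.2 0.6] op 0.0
[0.51584423 0.24222732 0.56476163]
```

Call:
step_arm([
  {"dp": [0, 0, 1], "twist": [0, 0, 0], "hand": -1},
  {"dp": [0, 0, 2], "twist": [0, 0, 0], "hand": -1},
  {"dp": [0, 0, 3], "twist": [0, 0, 0], "hand": -1},
  {"dp": [0, 0, 3], "twist": [0, 0, 0], "hand": -1},
])

```text
clock: 25.08
tool_pos: [0.5702, 0.2956, 0.1779]
eef_rot: [0.668, 0.744, 0.0, 0.0]
contact_force: [-1.8, -0.2, 6.0]
opening: 0.007
finger_force: 2.8
```

Call:
step_arm([
  {"dp": [0, 0, 1], "twist": [0, 0, 0], "hand": -1},
  {"dp": [0, 0, 2], "twist": [0, 0, 0], "hand": -1},
  {"dp": [0, 0, 2], "twist": [0, 0, 0], "hand": -1},
])

```text
clock: 25.45
tool_pos: [0.5703, 0.2956, 0.1769]
eef_rot: [0.668, 0.744, 0.0, 0.0]
contact_force: [-2.5, -1.6, 11.6]
opening: 0.009
finger_force: 5.6
```

The force rise shows the foot is seated. Backing off upward and verifying.

Call:
step_arm([
  {"dp": [0, 0, -2], "twist": [0, 0, 0], "hand": -1},
  {"dp": [0, 0, -8], "twist": [0, 0, 0], "hand": -1},
  {"dp": [0, 0, -40], "twist": [0, 0, 0], "hand": -1},
  {"dp": [20, 0, -90], "twist": [0, 0, 0], "hand": -1},
  {"dp": [40, 0, -130], "twist": [0, 0, 0], "hand": -1},
])

```text
clock: 26.08
tool_pos: [0.5662, 0.3355, 0.3071]
eef_rot: [0.669, 0.744, 0.0, 0.0]
contact_force: [0.9, 0.5, -0.2]
opening: 0.003
finger_force: 0.0
```

Call:
step_arm([
  {"dp": [0, 0, 0], "twist": [0, 0, 0], "hand": -1},
  {"dp": [0, 0, 0], "twist": [0, 0, 0], "hand": -1},
  {"dp": [0, 0, 0], "twist": [0, 0, 0], "hand": -1},
])

```text
clock: 26.45
tool_pos: [0.5656, 0.3336, 0.3034]
eef_rot: [0.669, 0.744, -0.002, 0.0]
contact_force: [1.0, -0.2, 0.2]
opening: 0.009
finger_force: 0.0
```

```bash
python3 k.py; python3 d.py | sed -n 2p; python3 -c "
import cv2,numpy as np
a=cv2.imread('pics/side7.png');b=cv2.imread('pics/scene7.png')
f=lambda a:cv2.resize(a,(400,400),interpolation=cv2.INTER_CUBIC)
cv2.imwrite('pics/c9.png',np.hstack([f(a[120:220,150:250]),f(b[110:210,280:380])]))"
```

```text
side tongue 147 c [-176.6    0.5] [74.6 19.5] 0.3 z 61.2
side lug 119 c [-235.7    0.7] [30.3 25.4] 0.6 z 83.1
side foot 18 c [-155.3    0.2] [5.3 8.6] 49.6 z 80.1
ball top 159.0866211642531 [(0.84, [0.4871, 0.1834, 0.0658]), (0.31, [0.6288, -0.284, 0.1105])]
scene tongue 115 c [-176.3    0.3] [75.6 17.8] 0.6 z 60.7
scene lug 87 c [-234.7    0. ] [32.  25.8] 2.5 z 82.6
scene foot 12 c [-151.5    0.7] [9.2 5.2] 9.4 z 79.4
ball top 158.4767676241694 [(0.9, [0.4885, 0.1853, 0.0582])]
t 26.65 pos [0.5658 0.3346 0.3044] dp [-46.6  -1.    4.4] twist [-0.001  0.001  0.   ] q [-0.46  0.7  -0.28  1.4   0.2   1.07 -0.67] F [-0.  -0.2  0.2] op 0.0
1085 [-274.6 -268.2 -260.9]
```

View pics/c9.png

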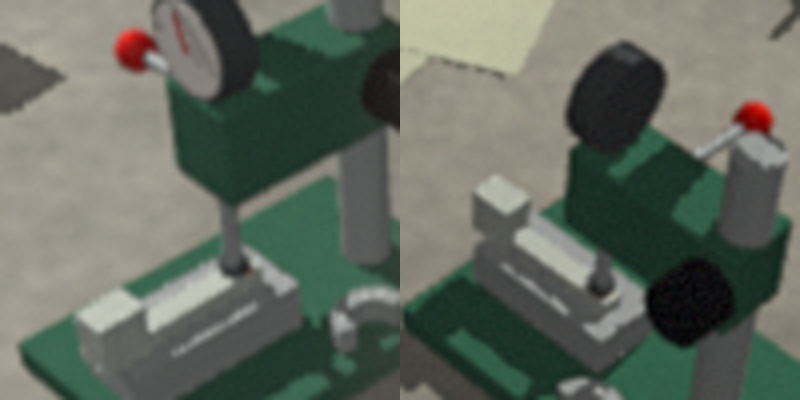

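Both crops show the foot resting on the copper mark (235,265 left; 600,285 right). The ball top is at 158.5 mm, which matches a lever angle of about 0.3 rad. The drawer is still about 153 mm open and the robot touches nothing, so I'll hand in.

```bash
python3 -c "
from plant import r
print(r.finish_job())"
```

```text
the job is handed in; nothing more can be done
None
```

The job is handed in at about 27 s: strap square on the anvil, foot resting on its copper mark, drawer about 153 mm open. The call returned no verdict, so whether it passed is unknown, and I did not re-measure the bystanders.

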